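# Sort the measuring kit into its trays

### The arm

A 6-joint arm with a two-finger parallel gripper is mounted at the origin on a cart in front of the work surface, level with it; the furniture and walls round the work are solid. World frame = base frame: x ahead of the robot, y to its left, z up, the work surface at z = 0. Lengths are in m, angles in rad, forces in N, time in s.
With the tool pointing down it reaches from about 0.35 to 0.85 m from the base axis. Payload 8.1 kg.
Tool frame: the origin (TCP) lies at the centre of the arm's flange, where the gripper is bolted on; the fingertips stand 186 mm ahead of it and the grasp point (between the pads) lies 167 mm ahead of it; z points along the fingers, y is the line along which they close (so a half turn about z gives the same grasp; the last joint's range is limited). The gripper opens to 93 mm and grips with 3 to 60 N. Pads are 15 mm wide; open, the fingers measure 128 mm over their backs; the gripper's body (75 mm by 188 mm) begins 65 mm behind the grasp point.
Start: joints at [-1.265, 0.13, 1.488, -0, 1.523, -0.085], TCP at [0.229, -0.555, 0.405] pointing down, gripper open.
Joint ranges: [-2.96, 2.96], [-0.89, 2.26], [0.02, 2.5], [-1.34, 4.48], [0, 2.73], [-2.66, 2.66]. Speed limits (rad/s): [2.39, 2.39, 2.79, 3.14, 3.14, 3.14].

### API

Orientations are given as a rotation vector (axis times angle).
In Python, from plant import read_state, read_camera, camera_params, robot gives the robot as it stands.
- The arm moves only by the tool carry_out, never from a script. Its argument "targets" is a list of rows, each an object of numbers: "hand": the opening in per cent of the stroke, from 0 (shut) to 100 (fully open); "x", "y", "z": the shift along the tool's x, y, z in m; "ax", "ay", "az": the turn, a rotation vector about the tool's x, y, z in rad. In form: [{"hand": .., "x": .., "y": .., "z": .., "ax": .., "ay": .., "az": ..}, ...]. A call has 1 to 8 rows; each row is the pose to reach, as a shift and turn from the pose commanded when the call began, along the tool's axes at that moment; what a row does not reach only later rows make up. A row lasts 1/8 s, in which the tool goes at most 62.5 mm and 10.7 degrees, less where a joint would pass 70% of its speed; a pose out of reach is approached as far as the arm can. A call with a gripper value outside its range is refused whole. The fingers move at their own pace and stop on an object; "newtons" is the grip in N (left out, the last holds). Time passes only in rows, so rows that repeat a pose let the fingers close. It gives the time, the measured TCP pose, the force, the opening and the grip force at its end, in the units of the state.
- read_state(): the state, without advancing time (a new reading comes with each control period).
- read_camera(name): name is "scene" or "top" or "wrist"; returns (picture, depth): 480x640x3 uint8, blue, green, red; 480x640 float32, m along the optical axis (not along the pixel's ray), 0 where there is no reading.
- camera_params(name): a dict with "fx", "fy", "cx", "cy" (pixels), "position" and "rotation" of the camera in the world. Camera axes: x right, y up, looking along -z (the intrinsics and any distortion apply to the point x, -y, -z); pixel columns grow to the right and rows downward; lengths in m; the calibration is good to about 2 mm. A picture is of the moment at which its call begins: read the wrist's pose just before it. camera_params takes no time and is no camera call; for the wrist camera it gives the pose at the moment of the call.
- robot.close_job(): hands the job in; it is judged then, once.
The state is a dict: "t": time; "q": joint angles; "dq": joint speeds; "joint_torque": joint torques, N m; "tool_pos": TCP position; "orientation": TCP orientation; "force": force on the tool from outside, world axes, zero at the start; "wrist_torque": the same for the moment, N m; "opening": finger opening in m; "gripper_force": force on a finger pad.
Only numpy, scipy, OpenCV 4.12 (cv2) and the standard library are available. Lean on these libraries where they do the work, as an engineer would, in place of code of your own. Each camera call takes 0.05 s, during which the arm holds its last target. There are 200 camera calls.

### The job

Sort the measuring kit that is lying along the front of the bench: lay both steel ring gauges flat, side by side, in the large rectangular tray, stand both calibration weights upright in the round dish, and stand the V-block on its base, groove up, in the small square tray. Everything is to rest flat on the floor of its tray, and be let go. Leave the sample cup and the micrometer where they are.

Things in the scene. Friction and masses are not known exactly. Their poses are not given: they have to be found in the camera images.
- ring_large_mid (a point): centre of the large ring gauge: a flat steel ring with knurled rim, outside diameter 60 mm, 18 mm high, lying flat, 0.33 kg; the point is on its axis, half-way up (9 mm above its underside); z is its axis. Grasp it across the outside diameter (fingers do not enter its bore). It may be lying at any place of the front row.
- ring_small_mid (a point): centre of the small ring gauge: a flat steel ring with knurled rim, outside diameter 40 mm, 14 mm high, lying flat, 0.13 kg; point on its axis, 7 mm above its underside; z is its axis
- weight_large_mid (a point): centre of the large calibration weight: a bright metal cylinder 29 mm in diameter with a knob on top, 48 mm high in all (the body up to 33 mm, above it the neck and knob, 18 mm wide), standing upright, 0.2 kg; point on its axis, 24 mm above its underside; z is its axis
- weight_small_mid (a point): centre of the small calibration weight: the same shape, 18 mm in diameter and 30 mm high, standing upright, 0.05 kg; point on its axis, 15 mm above its underside; z is its axis
- vee_mid (a point): centre of the V-block: a grey steel block 36 mm (its x) by 44 mm (its y) by 32 mm high with a V groove in its top, 0.36 kg; point at the centre of its outline, 16 mm above its underside. The groove runs along its x, so the V shows on the two ends that are 36 mm apart; grasp it across this 36 mm, fingers closing along its x, low (mid-height or below).
- large_tray: the large rectangular tray, fixed, grey plastic: 160 mm (its x) by 130 mm (its y) outside, with a small lip out to 7 mm more at both x ends, rim 12 mm high, walls 4 mm (clear inside 152 by 122 mm), floor 5 mm above the bench; origin at the centre of its underside, on the bench; z up. Both ring gauges belong here.
- square_tray: the small square tray, fixed, same make: 104 by 104 mm outside (clear inside 96 by 96 mm), small lips at both x ends, rim 12 mm high, floor 5 mm above the bench; origin at the centre of its underside. The V-block belongs here.
- round_dish: the round dish, fixed, same make: 112 mm outside diameter at the rim, clear inside diameter at the floor about 96 mm, rim 12 mm high, floor 5 mm above the bench; origin at the centre of its underside. Both calibration weights belong here.
- cup: sample cup, a small open white cup 37 mm in diameter and 26 mm high, at the right of the row; origin at the centre of its underside; to be left alone
- mic: micrometer, 44 by 132 mm and 16 mm high, lying at the left of the row, its length along its y; origin at the centre of its underside; to be left alone

How it is judged:
At the end, for the whole second after the job is handed in: Both ring gauges lie flat on the floor of the large tray, both weights stand upright on the floor of the round dish, and the V-block stands on its base on the floor of the square tray: each within the walls, its height within 3 mm of resting on the tray floor, tilted less than 0.12 rad, at rest (x of ring_large_mid in the frame of large_tray between -0.05 and 0.05 m and y of ring_large_mid in the frame of large_tray between -0.035 and 0.035 m and z of ring_large_mid in the frame of large_tray between 0.011 and 0.017 m and angle between each of ring_large_mid, ring_small_mid, weight_large_mid, weight_small_mid, vee_mid's own z axis and vertical below 0.12 rad and linear speed of each of ring_large, ring_small, weight_large, weight_small, vee below 0.02 m/s and x of ring_small_mid in the frame of large_tray between -0.06 and 0.06 m and y of ring_small_mid in the frame of large_tray between -0.045 and 0.045 m and z of ring_small_mid in the frame of large_tray between 0.009 and 0.015 m and x of weight_large_mid in the frame of round_dish between -0.042 and 0.042 m and y of weight_large_mid in the frame of round_dish between -0.042 and 0.042 m and z of weight_large_mid in the frame of round_dish between 0.026 and 0.032 m and x of weight_small_mid in the frame of round_dish between -0.045 and 0.045 m and y of weight_small_mid in the frame of round_dish between -0.045 and 0.045 m and z of weight_small_mid in the frame of round_dish between 0.017 and 0.023 m and x of vee_mid in the frame of square_tray between -0.034 and 0.034 m and y of vee_mid in the frame of square_tray between -0.034 and 0.034 m and z of vee_mid in the frame of square_tray between 0.018 and 0.024 m); the robot touches nothing.
It fails at once if the sample cup was moved more than 20 mm (distance of cup from where it was at the start of the episode above 0.02 m).
It fails at once if the micrometer was moved more than 20 mm (distance of mic from where it was at the start of the episode above 0.02 m).
It also fails if it takes over 128 s, if anything falls off the work surface, if the arm or the gripper's body presses on something with over 40 N, if the wrist force passes 120 N, or if a joint passes its speed limit or range.

## Working session

There is one attempt and no reset: what is moved stays moved. The work goes in short steps, Python scripts to look and compute and a tool call to move; the robot and the scene stay as the last step left them, time stands still between calls to the robot, and variables do not carry over. Pictures are saved under pics/ and viewed, at most 14 in all, crops included, and the job is handed in when it is done.

Besides the shell and the picture viewer there is one more tool, called after ">>>" in YAML: its name, and indented under it one key for each argument. carry_out: Moves the arm, as the interface text tells. Its arguments: {"type":"object","properties":{"targets":{"type":"array","items":{"type":"object","properties":{"hand":{"type":"number"},"x":{"type":"number"},"y":{"type":"number"},"z":{"type":"number"},"ax":{"type":"number"},"ay":{"type":"number"},"az":{"type":"number"}}}},"newtons":{"type":"number"}},"required":["targets"]}

```bash
mkdir -p pics; cat > h.py <<'E'
from plant import *
import numpy as np, cv2
from scipy.spatial.transform import Rotation as R
def cloud(name):
    p=camera_params(name); im,d=read_camera(name)
    v,u=np.mgrid[:480,:640]
    c=np.stack([(u-p['cx'])/p['fx']*d,-(v-p['cy'])/p['fy']*d,-d],-1)
    w=c@np.array(p['rotation']).T+np.array(p['position'])
    w[d==0]=np.nan
    return im,w,p
E
python3 - <<'E'
from h import *
s=read_state();print({k:np.round(v,3) for k,v in s.items()})
for n in("top","scene"):
    im,w,p=cloud(n);print(p);cv2.imwrite(f"pics/{n}0.png",im);np.save(f"{n}.npy",w)
E
```

```text
{'t': np.float64(0.0), 'q': array([-1.265,  0.131,  1.489,  0.   ,  1.523, -0.085]), 'dq': array([ 0.   , -0.001, -0.001,  0.001,  0.   ,  0.001]), 'joint_torque': array([-1.0000e-03, -5.5986e+01, -4.9176e+01,  7.7000e-02,  3.6000e-02,
       -0.0000e+00]), 'tool_pos': array([ 0.229, -0.555,  0.404]), 'orientation': array([-3.08, -0.61,  0.  ]), 'force': array([-0.677, -0.078,  0.24 ]), 'wrist_torque': array([-0.039,  0.009,  0.006]), 'gripper_force': np.float64(0.0), 'opening': np.float64(0.092)}Traceback (most recent call last):
  File "<stdin>", line 4, in <module>
  File "h.py", line 8, in cloud
    w=c@np.array(p['rotation']).T+np.array(p['position'])
      ~~~~~~~~~~~~~~~~~~~~~~~~~~~^~~~~~~~~~~~~~~~~~~~~~~~
ValueError: operands could not be broadcast together with shapes (480,640) (3,)
```

```bash
sed -i "s/np.array(p\['rotation'\]).T/R.from_rotvec(p['rotation']).as_matrix().T/" h.py
python3 - <<'E'
from h import *
for n in("top","scene"):
    im,w,p=cloud(n);print(p);cv2.imwrite(f"pics/{n}0.png",im);np.save(f"{n}.npy",w)
    print(np.nanmin(w,(0,1)),np.nanmax(w,(0,1)),w[240,320])
E
```

```text
{'fx': 525.2786829376814, 'fy': 525.2786829376814, 'cx': 319.40489820972425, 'cy': 239.13466144351972, 'position': array([0.40249421, 0.11085731, 1.746499  ]), 'rotation': array([ 0.05014908, -0.05113185, -1.55802147])}
[-0.58871604 -1.44428625 -0.83973946] [1.12462671 1.65726311 0.75284505] [0.51249742 0.10843398 0.00149318]
{'fx': 496.1825736064332, 'fy': 496.1825736064332, 'cx': 322.3386673309883, 'cy': 239.10514489606243, 'position': array([-0.03478196,  0.88256571,  0.81764178]), 'rotation': array([ 0.34425593, -1.1109723 , -2.30026701])}
[-0.4373198  -2.89610599 -0.82176422] [1.1290549  0.870518   0.65039614] [ 0.5589825   0.05158017 -0.00171875]
```

View pics/top0.png

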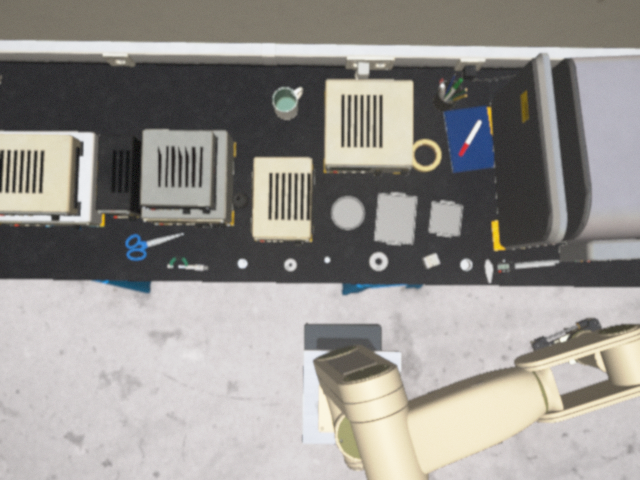

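```bash
python3 - <<'E'
from h import *
w=np.load("top.npy");im=cv2.imread("pics/top0.png")
def rep(n,u,v,r,zl,zh=.1):
    a=w[v-r:v+r,u-r:u+r].reshape(-1,3);a=a[(a[:,2]>zl)&(a[:,2]<zh)]
    rc=cv2.minAreaRect((a[:,:2]*1000).astype(np.float32))
    print(n,len(a),'rect',np.round(rc[0],1),np.round(rc[1],1),round(rc[2],1),'mean',np.round(a.mean(0)*1000,1),'zmax',a[:,2].max().round(4))
for n,u,v,r in[("WL",242,264,14),("RS",290,265,14),("WS",327,260,10),("RL",378,261,17),("V",431,260,14),("cup",466,265,12),("mic",187,265,26)]: rep(n,u,v,r,.008)
for n,u,v,r in[("dish",347,212,24),("LT",396,218,31),("SQ",446,218,24)]: rep(n,u,v,r,.0045,.03)
print(w[215,396],w[215,446],w[212,347],w[245,350],'box left',w[200,283],w[125,370],w[200,510],w[240,500])
cv2.imwrite("pics/c0.png",cv2.resize(im[170:290,160:520],None,fx=2.2,fy=2.2,interpolation=cv2.INTER_CUBIC))
E
```

```text
WL 89 rect [431.1 366.9] [89.1 90. ] 0.7 mean [432.4 363.6  28.9] zmax 0.0542
RS 116 rect [427.3 208.2] [91.3 78.8] 85.0 mean [428.2 206.6  14.3] zmax 0.0291
WS 39 rect [441.   90.6] [55.5 41.6] 73.4 mean [446.7  87.8  16.9] zmax 0.0344
RL 260 rect [451.5 -82.7] [ 99.2 109.8] 0.7 mean [446.5 -84.1  16.9] zmax 0.0293
V 183 rect [ 451.2 -259.6] [86.4 83.3] 2.1 mean [ 447.1 -255.1   25.1] zmax 0.0402
cup 71 rect [ 434.5 -376.1] [65.3 64.9] 13.3 mean [ 434.3 -374.1   20.2] zmax 0.0378
mic 239 rect [441.3 548.8] [139.7 168.4] 1.6 mean [433.2 547.4  13. ] zmax 0.0248
dish 822 rect [608.6  21.4] [157.9 156.6] 0.7 mean [606.   19.7   8.6] zmax 0.0249
LT 1404 rect [ 590.8 -142.2] [205.  203.5] 0.3 mean [ 586.6 -142.2    8.5] zmax 0.0274
SQ 858 rect [ 592.5 -308.6] [157.9 158.1] 0.6 mean [ 588.7 -308.9    8.7] zmax 0.0244
[ 0.59957818 -0.14476816 -0.00148269] [ 0.60068795 -0.3100519   0.00678693] [0.60609737 0.01992372 0.01180069] [0.49706526 0.00842055 0.00122799] box left [0.63166841 0.22702845 0.09766931] [ 0.86892138 -0.04415736  0.12235614] [ 0.63018824 -0.46458367  0.16905365] [ 0.51577322 -0.47013703  0.06167114]
```

View pics/c0.png

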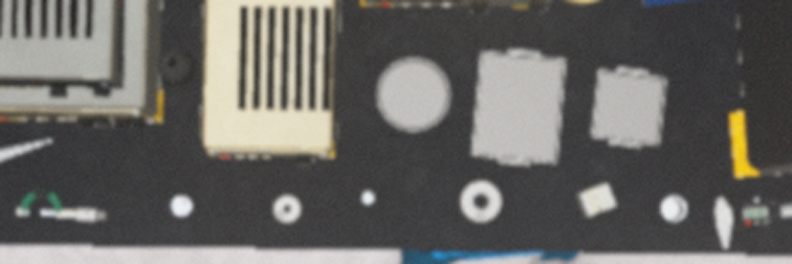

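View pics/scene0.png

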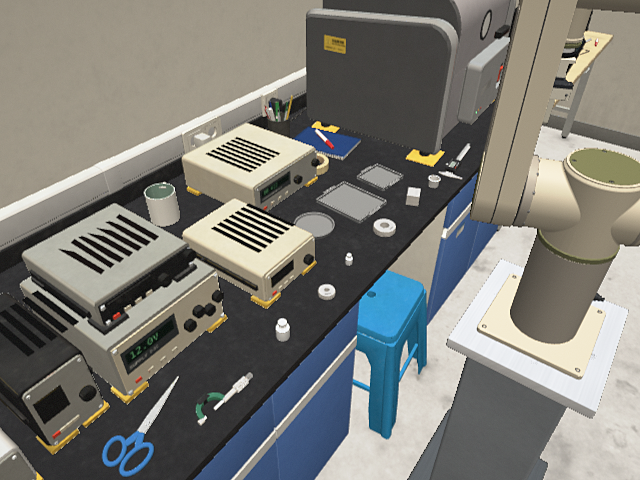

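```bash
cat >> h.py <<'E'
def ray(p,u,v,z):
    d=R.from_rotvec(p['rotation']).apply([(u-p['cx'])/p['fx'],-(v-p['cy'])/p['fy'],-1])
    o=np.array(p['position']); return o+d*(z-o[2])/d[2]
def go(x,y,zg,yaw):
    "shift/turn to put grasp point at x,y,zg; yaw = world angle of tool x (tool down)"
    s=read_state(); c=R.from_rotvec(s['orientation'])
    t=R.from_euler('z',yaw)*R.from_rotvec([np.pi,0,0])
    sh=c.inv().apply(np.array([x,y,zg+.167])-s['tool_pos']); tu=(c.inv()*t).as_rotvec()
    print('t',round(float(s['t']),2),'pos',np.round(s['tool_pos'],4),'open',round(float(s['opening']),4),'grip',round(float(s['gripper_force']),1),'F',np.round(s['force'],1),'| shift',np.round(sh,4),'turn',np.round(tu,3),'deg',np.round(np.degrees(np.linalg.norm(tu)),1))
E
python3 - <<'E'
from h import *
im=cv2.imread("pics/top0.png").astype(int);p=camera_params("top")
g=im.min(2)
for n,u,v,r,z in[("WL",242,264,12,.024),("RS",290,265,12,.011),("WS",327,260,8,.015),("RL",378,261,15,.014),("V",431,260,13,.026),("cup",466,265,11,.02),("dish",347,212,24,.01),("LT",396,218,33,.01),("SQ",446,218,24,.01)]:
    c=(g[v-r:v+r,u-r:u+r]>100).astype(np.uint8)
    cs,_=cv2.findContours(c,0,2);k=max(cs,key=cv2.contourArea)
    pts=np.array([ray(p,u-r+a,v-r+b,z)[:2] for a,b in k[:,0]],np.float32)*1000
    rc=cv2.minAreaRect(pts);print(n,np.round(rc[0],1),np.round(rc[1],1),round(rc[2],1))
go(.447,-.255,.2,0)
print(ray(p,313,238,.05),ray(p,313,160,.1))
E
```

```text
WL [432.5 363.1] [32.7 32.9] 0.7
RS [429.7 206.5] [42.9 39.6] 0.9
WS [447.6  84.6] [21. 21.] 45.7
RL [443.1 -85.2] [62.6 62.8] 0.7
V [ 448.9 -256.1] [42.3 52.4] 21.1
cup [ 436.6 -372. ] [39.4 42.8] 89.7
dish [604.8  18.1] [110.3 109.8] 0.6
LT [ 587.2 -141.1] [134.6 179.1] 85.3
SQ [ 588.8 -307.2] [108.3 122.4] 83.5
t 0.15 pos [ 0.2285 -0.5546  0.4039] open 0.093 grip 0.0 F [-0.2  0.4 -0.1] | shift [ 0.3161 -0.1937  0.0372] turn [-0.001  0.     0.391] deg 22.4
[0.51564892 0.13123615 0.05      ] [0.76025599 0.13384382 0.1       ]
```

>>> carry_out:
  targets:
    - {"hand": 75, "x": 0.317, "y": -0.194, "z": 0.08, "az": -1.546}
    - {"hand": 75, "x": 0.317, "y": -0.194, "z": 0.08, "az": -1.546}
    - {"hand": 75, "x": 0.317, "y": -0.194, "z": 0.08, "az": -1.546}
    - {"hand": 75, "x": 0.317, "y": -0.194, "z": 0.08, "az": -1.546}
    - {"hand": 75, "x": 0.317, "y": -0.194, "z": 0.08, "az": -1.546}
    - {"hand": 75, "x": 0.317, "y": -0.194, "z": 0.08, "az": -1.546}
    - {"hand": 75, "x": 0.317, "y": -0.194, "z": 0.08, "az": -1.546}
    - {"hand": 75, "x": 0.317, "y": -0.194, "z": 0.08, "az": -1.546}

```text
schema error: expected keys hand, x, y, z, ax, ay, az
```

>>> carry_out:
  targets:
    - {"hand": 75, "x": 0, "y": 0, "z": 0.0, "az": -0.06}
    - {"hand": 75, "x": 0, "y": 0, "z": 0.0, "az": -0.06}

```text
schema error: expected keys hand, x, y, z, ax, ay, az
```

```bash
python3 - <<'E'
from h import *
go(.449,-.256,.021,np.radians(111))
p=camera_params("wrist");im,d=read_camera("wrist");cv2.imwrite("pics/w1.png",im);print(p)
for q in[(.449,-.256,.032)]:
    c=R.from_rotvec(p['rotation']).inv().apply(np.array(q)-p['position']);print(p['cx']-p['fx']*c[0]/c[2],p['cy']+p['fy']*c[1]/c[2])
E
```

```text
t 0.15 pos [ 0.2285 -0.5546  0.4039] open 0.093 grip 0.0 F [-0.2  0.4 -0.1] | shift [ 0.3176 -0.1918  0.2162] turn [-1.000e-03 -1.000e-03 -1.546e+00] deg 88.6
{'fx': 346.045615684493, 'fy': 346.045615684493, 'cx': 321.39302120784373, 'cy': 241.04630324763136, 'position': array([ 0.29387094, -0.52825097,  0.38466303]), 'rotation': array([-0.23082562,  0.15608626, -1.1720612 ])}
81.1169435477768 -172.4793582892951
```

View pics/w1.png

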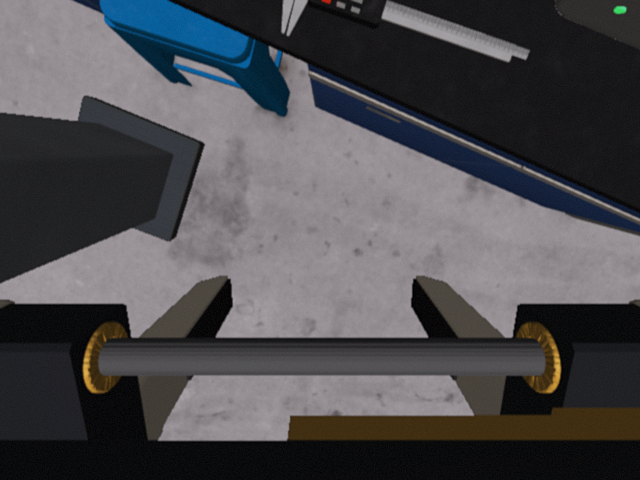

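>>> carry_out:
  targets:
    - {"hand": 75, "x": 0.318, "y": -0.192, "z": 0.08, "ax": 0, "ay": 0, "az": -1.546}
    - {"hand": 75, "x": 0.318, "y": -0.192, "z": 0.08, "ax": 0, "ay": 0, "az": -1.546}
    - {"hand": 75, "x": 0.318, "y": -0.192, "z": 0.08, "ax": 0, "ay": 0, "az": -1.546}
    - {"hand": 75, "x": 0.318, "y": -0.192, "z": 0.08, "ax": 0, "ay": 0, "az": -1.546}
    - {"hand": 75, "x": 0.318, "y": -0.192, "z": 0.08, "ax": 0, "ay": 0, "az": -1.546}
    - {"hand": 75, "x": 0.318, "y": -0.192, "z": 0.08, "ax": 0, "ay": 0, "az": -1.546}
    - {"hand": 75, "x": 0.318, "y": -0.192, "z": 0.08, "ax": 0, "ay": 0, "az": -1.546}
    - {"hand": 75, "x": 0.318, "y": -0.192, "z": 0.08, "ax": 0, "ay": 0, "az": -1.546}

```text
t: 1.2
tool_pos: [0.45, -0.2547, 0.3242]
orientation: [-1.827, -2.554, -0.0]
force: [-0.2, -0.3, -0.3]
opening: 0.0698
gripper_force: 0.0
```

```bash
python3 - <<'E'
from h import *
go(.449,-.256,.021,np.radians(111))
p=camera_params("wrist");im,d=read_camera("wrist");cv2.imwrite("pics/w2.png",im);np.save("w2.npy",d)
c=R.from_rotvec(p['rotation']).inv().apply(np.array([.449,-.256,.032])-p['position']);print(p['cx']-p['fx']*c[0]/c[2],p['cy']+p['fy']*c[1]/c[2])
import json;json.dump({k:np.array(v).tolist() for k,v in p.items()},open("w2.json","w"))
E
```

```text
t 1.2 pos [ 0.45   -0.2547  0.3242] open 0.0698 grip 0.0 F [-0.2 -0.3 -0.3] | shift [-0.001  -0.0013  0.1362] turn [-0.001 -0.001 -0.038] deg 2.2
321.6400788224686 239.76627158163598
```

View pics/w2.png

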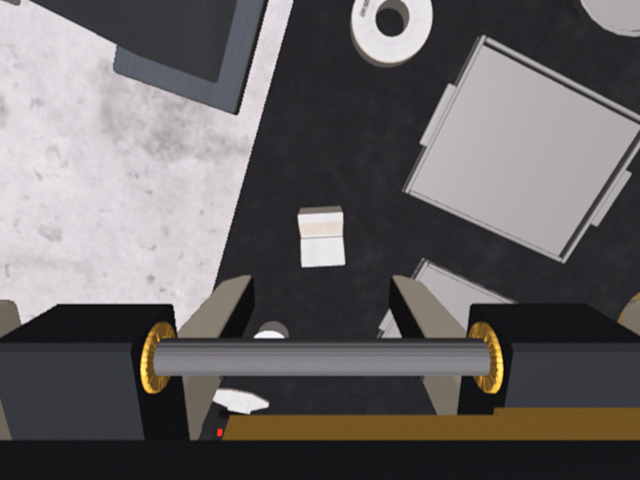

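>>> carry_out:
  targets:
    - {"hand": 75, "x": -0.001, "y": -0.001, "z": 0.05, "ax": 0, "ay": 0, "az": -0.038}
    - {"hand": 75, "x": -0.001, "y": -0.001, "z": 0.1, "ax": 0, "ay": 0, "az": -0.038}
    - {"hand": 75, "x": -0.001, "y": -0.001, "z": 0.136, "ax": 0, "ay": 0, "az": -0.038}
    - {"hand": 75, "x": -0.001, "y": -0.001, "z": 0.136, "ax": 0, "ay": 0, "az": -0.038}
    - {"hand": 20, "x": -0.001, "y": -0.001, "z": 0.136, "ax": 0, "ay": 0, "az": -0.038}
    - {"hand": 20, "x": -0.001, "y": -0.001, "z": 0.136, "ax": 0, "ay": 0, "az": -0.038}
    - {"hand": 20, "x": -0.001, "y": -0.001, "z": 0.136, "ax": 0, "ay": 0, "az": -0.038}
    - {"hand": 20, "x": -0.001, "y": -0.001, "z": 0.136, "ax": 0, "ay": 0, "az": -0.038}
  newtons: 30

```text
t: 2.25
tool_pos: [0.4489, -0.2574, 0.1889]
orientation: [1.791, 2.581, 0.0]
force: [0.6, 0.3, 1.1]
opening: 0.0357
gripper_force: 30.0
```

```bash
python3 -c "
from h import *
go(.449,-.256,.09,np.radians(111));go(.589,-.307,.09,np.radians(84));go(.589,-.307,.027,np.radians(84))"
```

```text
t 2.25 pos [ 0.4489 -0.2574  0.1889] open 0.0357 grip 30.0 F [0.6 0.3 1.1] | shift [ 0.0013  0.0006 -0.0681] turn [ 0.     0.    -0.009] deg 0.5
t 2.25 pos [ 0.4489 -0.2574  0.1889] open 0.0357 grip 30.0 F [0.6 0.3 1.1] | shift [-0.0955  0.1139 -0.068 ] turn [0.001 0.    0.462] deg 26.5
t 2.25 pos [ 0.4489 -0.2574  0.1889] open 0.0357 grip 30.0 F [0.6 0.3 1.1] | shift [-0.0955  0.1138 -0.005 ] turn [0.001 0.    0.462] deg 26.5
```

>>> carry_out:
  targets:
    - {"hand": 20, "x": 0, "y": 0, "z": -0.05, "ax": 0, "ay": 0, "az": 0}
    - {"hand": 20, "x": -0.03, "y": 0.04, "z": -0.07, "ax": 0, "ay": 0, "az": 0.16}
    - {"hand": 20, "x": -0.065, "y": 0.08, "z": -0.07, "ax": 0, "ay": 0, "az": 0.32}
    - {"hand": 20, "x": -0.0955, "y": 0.114, "z": -0.07, "ax": 0, "ay": 0, "az": 0.462}
    - {"hand": 20, "x": -0.0955, "y": 0.114, "z": -0.06, "ax": 0, "ay": 0, "az": 0.462}
    - {"hand": 20, "x": -0.0955, "y": 0.114, "z": -0.03, "ax": 0, "ay": 0, "az": 0.462}
    - {"hand": 20, "x": -0.0955, "y": 0.114, "z": -0.015, "ax": 0, "ay": 0, "az": 0.462}
    - {"hand": 20, "x": -0.0955, "y": 0.114, "z": -0.015, "ax": 0, "ay": 0, "az": 0.462}

```text
t: 3.25
tool_pos: [0.5876, -0.3061, 0.2014]
orientation: [-2.33, -2.1, 0.002]
force: [-0.3, -0.2, -3.5]
opening: 0.036
gripper_force: 30.0
```

```bash
python3 -c "
from h import *
go(.589,-.307,.0275,np.radians(84))"
```

```text
t 3.25 pos [ 0.5876 -0.3061  0.2014] open 0.036 grip 30.0 F [-0.3 -0.2 -3.5] | shift [-0.0008  0.0015  0.0069] turn [-0.004 -0.002  0.001] deg 0.3
```

>>> carry_out:
  targets:
    - {"hand": 20, "x": 0, "y": 0, "z": 0.004, "ax": 0, "ay": 0, "az": 0}
    - {"hand": 20, "x": 0, "y": 0, "z": 0.007, "ax": 0, "ay": 0, "az": 0}
    - {"hand": 20, "x": 0, "y": 0, "z": 0.008, "ax": 0, "ay": 0, "az": 0}
    - {"hand": 20, "x": 0, "y": 0, "z": 0.008, "ax": 0, "ay": 0, "az": 0}

```text
t: 3.75
tool_pos: [0.5891, -0.3069, 0.196]
orientation: [2.334, 2.103, 0.0]
force: [0.6, -0.4, -3.1]
opening: 0.0358
gripper_force: 30.0
```

>>> carry_out:
  targets:
    - {"hand": 20, "x": 0, "y": 0, "z": 0.001, "ax": 0, "ay": 0, "az": 0}
    - {"hand": 20, "x": 0, "y": 0, "z": 0.002, "ax": 0, "ay": 0, "az": 0}
    - {"hand": 20, "x": 0, "y": 0, "z": 0.002, "ax": 0, "ay": 0, "az": 0}

```text
t: 4.12
tool_pos: [0.589, -0.3068, 0.1936]
orientation: [-2.334, -2.103, 0.0]
force: [0.6, -0.0, -3.8]
opening: 0.0358
gripper_force: 30.0
```

>>> carry_out:
  targets:
    - {"hand": 20, "x": 0, "y": 0, "z": 0.0005, "ax": 0, "ay": 0, "az": 0}
    - {"hand": 54, "x": 0, "y": 0, "z": 0.0005, "ax": 0, "ay": 0, "az": 0}
    - {"hand": 54, "x": 0, "y": 0, "z": 0.0005, "ax": 0, "ay": 0, "az": 0}
    - {"hand": 54, "x": 0, "y": 0, "z": 0.0005, "ax": 0, "ay": 0, "az": 0}
    - {"hand": 54, "x": 0, "y": 0, "z": -0.03, "ax": 0, "ay": 0, "az": 0}
    - {"hand": 54, "x": 0, "y": 0, "z": -0.08, "ax": 0, "ay": 0, "az": 0}
    - {"hand": 54, "x": 0, "y": 0, "z": -0.12, "ax": 0, "ay": 0, "az": 0}
    - {"hand": 54, "x": 0, "y": 0, "z": -0.12, "ax": 0, "ay": 0, "az": 0}

```text
t: 5.12
tool_pos: [0.5905, -0.3077, 0.3194]
orientation: [2.328, 2.097, 0.004]
force: [1.0, -0.2, -0.1]
opening: 0.0503
gripper_force: 0.0
```

```bash
python3 -c "
from h import *
im,_=read_camera('wrist');cv2.imwrite('pics/w3.png',im)
go(.443,-.085,.14,np.radians(180));go(.443,-.085,.021,np.radians(180))"
```

```text
t 5.17 pos [ 0.5897 -0.3073  0.3164] open 0.0503 grip 0.0 F [-0.2 -0.3  0. ] | shift [ 0.2059 -0.1691  0.0083] turn [ 0.002  0.005 -1.675] deg 96.0
t 5.17 pos [ 0.5897 -0.3073  0.3164] open 0.0503 grip 0.0 F [-0.2 -0.3  0. ] | shift [ 0.2061 -0.1696  0.1273] turn [ 0.002  0.005 -1.675] deg 96.0
```

View pics/w3.png

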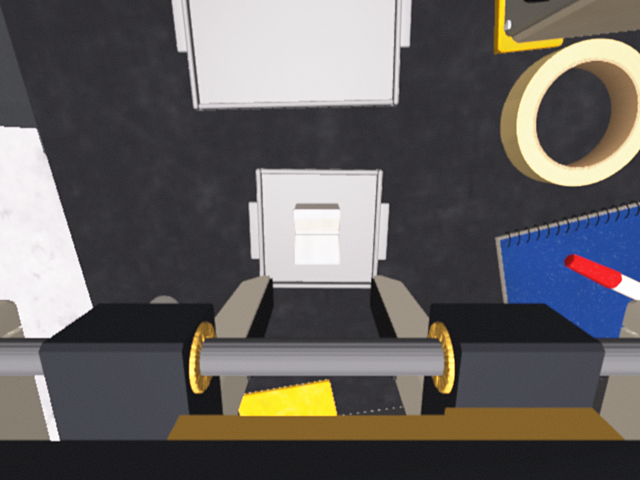

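>>> carry_out:
  targets:
    - {"hand": 90, "x": 0.206, "y": -0.169, "z": 0.008, "ax": 0, "ay": 0, "az": -1.675}
    - {"hand": 90, "x": 0.206, "y": -0.169, "z": 0.008, "ax": 0, "ay": 0, "az": -1.675}
    - {"hand": 90, "x": 0.206, "y": -0.169, "z": 0.008, "ax": 0, "ay": 0, "az": -1.675}
    - {"hand": 90, "x": 0.206, "y": -0.169, "z": 0.008, "ax": 0, "ay": 0, "az": -1.675}
    - {"hand": 90, "x": 0.206, "y": -0.169, "z": 0.008, "ax": 0, "ay": 0, "az": -1.675}
    - {"hand": 90, "x": 0.206, "y": -0.169, "z": 0.008, "ax": 0, "ay": 0, "az": -1.675}
    - {"hand": 90, "x": 0.206, "y": -0.169, "z": 0.008, "ax": 0, "ay": 0, "az": -1.675}
    - {"hand": 90, "x": 0.206, "y": -0.169, "z": 0.008, "ax": 0, "ay": 0, "az": -1.675}

```text
t: 6.18
tool_pos: [0.4417, -0.0841, 0.3041]
orientation: [-0.264, -3.128, -0.001]
force: [0.2, -0.0, -0.7]
opening: 0.0838
gripper_force: 0.0
```

```bash
cat >> h.py <<'E'
def wlook(x,y,z,r=70,th=110,fn=None):
    "bright blob in wrist view nearest expected x,y,z -> world rect on plane z (mm)"
    p=camera_params("wrist");im,_=read_camera("wrist")
    if fn: cv2.imwrite(fn,im)
    c=R.from_rotvec(p['rotation']).inv().apply(np.array([x,y,z])-p['position'])
    u,v=p['cx']-p['fx']*c[0]/c[2],p['cy']+p['fy']*c[1]/c[2]
    m=(im.min(2)>th).astype(np.uint8)
    cs,_=cv2.findContours(m,0,2);cs=[k for k in cs if cv2.contourArea(k)>60]
    k=min(cs,key=lambda k:np.hypot(*(np.array(cv2.minEnclosingCircle(k)[0])-(u,v))))
    pts=np.array([ray(p,a,b,z)[:2] for a,b in k[:,0]],np.float32)*1000
    print('exp px',round(u),round(v),'blob',cv2.boundingRect(k),'circ',np.round(cv2.minEnclosingCircle(pts)[0],1),round(cv2.minEnclosingCircle(pts)[1],1),'rect',np.round(cv2.minAreaRect(pts)[0],1),np.round(cv2.minAreaRect(pts)[1],1))
E
python3 -c "
from h import *
wlook(.443,-.085,.018,fn='pics/w4.png');go(.443,-.085,.021,np.pi)"
```

```text
exp px 322 245 blob (287, 208, 74, 74) circ [443.7 -83.7] 30.6 rect [444.1 -84. ] [59.6 59.6]
t 6.22 pos [ 0.4417 -0.0842  0.3041] open 0.0839 grip 0.0 F [ 0.2 -0.2 -0.4] | shift [-0.0017 -0.0007  0.116 ] turn [ 0.001 -0.003 -0.159] deg 9.1
```

>>> carry_out:
  targets:
    - {"hand": 90, "x": -0.0025, "y": 0, "z": 0.03, "ax": 0, "ay": 0, "az": -0.159}
    - {"hand": 90, "x": -0.0025, "y": 0, "z": 0.08, "ax": 0, "ay": 0, "az": -0.159}
    - {"hand": 90, "x": -0.0025, "y": 0, "z": 0.115, "ax": 0, "ay": 0, "az": -0.159}
    - {"hand": 90, "x": -0.0025, "y": 0, "z": 0.115, "ax": 0, "ay": 0, "az": -0.159}
    - {"hand": 40, "x": -0.0025, "y": 0, "z": 0.115, "ax": 0, "ay": 0, "az": -0.159}
    - {"hand": 40, "x": -0.0025, "y": 0, "z": 0.115, "ax": 0, "ay": 0, "az": -0.159}
    - {"hand": 40, "x": -0.0025, "y": 0, "z": 0.115, "ax": 0, "ay": 0, "az": -0.159}
    - {"hand": 40, "x": -0.0025, "y": 0, "z": 0.115, "ax": 0, "ay": 0, "az": -0.159}

```text
t: 7.22
tool_pos: [0.4447, -0.0848, 0.1907]
orientation: [-0.025, -3.141, -0.0]
force: [0.8, 0.3, -0.7]
opening: 0.0585
gripper_force: 30.0
```

```bash
python3 -c "
from h import *
a=-.085
print(.587-.035*np.cos(a),-.141-.035*np.sin(a),.587+.04*np.cos(a),-.141+.04*np.sin(a))
go(.552,-.138,.027,np.pi-.085)"
```

```text
0.5521263613924198 -0.13802858110191543 0.6268555869800916 -0.14439590731209662
t 7.22 pos [ 0.4447 -0.0848  0.1907] open 0.0585 grip 30.0 F [ 0.8  0.3 -0.7] | shift [-0.1081 -0.0515 -0.0033] turn [ 0.    -0.     0.069] deg 4.0
```

>>> carry_out:
  targets:
    - {"hand": 40, "x": 0, "y": 0, "z": -0.04, "ax": 0, "ay": 0, "az": 0}
    - {"hand": 40, "x": -0.05, "y": -0.025, "z": -0.05, "ax": 0, "ay": 0, "az": 0.069}
    - {"hand": 40, "x": -0.108, "y": -0.0515, "z": -0.05, "ax": 0, "ay": 0, "az": 0.069}
    - {"hand": 40, "x": -0.108, "y": -0.0515, "z": -0.05, "ax": 0, "ay": 0, "az": 0.069}
    - {"hand": 40, "x": -0.108, "y": -0.0515, "z": -0.03, "ax": 0, "ay": 0, "az": 0.069}
    - {"hand": 40, "x": -0.108, "y": -0.0515, "z": -0.012, "ax": 0, "ay": 0, "az": 0.069}
    - {"hand": 40, "x": -0.108, "y": -0.0515, "z": -0.007, "ax": 0, "ay": 0, "az": 0.069}
    - {"hand": 40, "x": -0.108, "y": -0.0515, "z": -0.007, "ax": 0, "ay": 0, "az": 0.069}

```text
t: 8.22
tool_pos: [0.5513, -0.1377, 0.1973]
orientation: [-0.133, -3.138, -0.001]
force: [-0.4, -0.5, -2.7]
opening: 0.0585
gripper_force: 30.0
```

>>> carry_out:
  targets:
    - {"hand": 40, "x": 0, "y": 0, "z": 0.0015, "ax": 0, "ay": 0, "az": 0}
    - {"hand": 40, "x": 0, "y": 0, "z": 0.0015, "ax": 0, "ay": 0, "az": 0}
    - {"hand": 76, "x": 0, "y": 0, "z": 0.0015, "ax": 0, "ay": 0, "az": 0}
    - {"hand": 76, "x": 0, "y": 0, "z": 0.0015, "ax": 0, "ay": 0, "az": 0}
    - {"hand": 76, "x": 0, "y": 0, "z": 0.0015, "ax": 0, "ay": 0, "az": 0}
    - {"hand": 76, "x": 0, "y": 0, "z": -0.03, "ax": 0, "ay": 0, "az": 0}
    - {"hand": 76, "x": 0, "y": 0, "z": -0.08, "ax": 0, "ay": 0, "az": 0}
    - {"hand": 76, "x": 0, "y": 0, "z": -0.12, "ax": 0, "ay": 0, "az": 0}

```text
t: 9.22
tool_pos: [0.5521, -0.1381, 0.3198]
orientation: [0.133, 3.138, -0.001]
force: [1.3, -0.8, -0.1]
opening: 0.0705
gripper_force: 0.0
```

```bash
python3 -c "
from h import *
im,_=read_camera('wrist');cv2.imwrite('pics/w5.png',im)
go(.430,.2065,.14,np.pi)"
```

```text
t 9.28 pos [ 0.5537 -0.1386  0.3261] open 0.0705 grip 0.0 F [ 2.7 -1.1  4.5] | shift [0.1527 0.3334 0.017 ] turn [-0.003  0.009 -0.085] deg 4.9
```

View pics/w5.png

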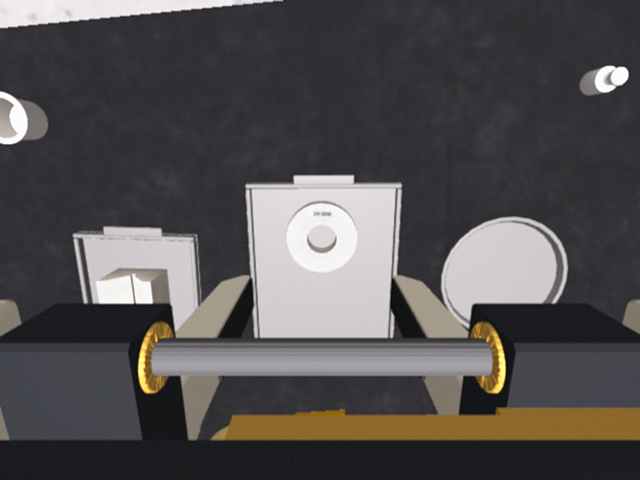

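>>> carry_out:
  targets:
    - {"hand": 75, "x": 0.153, "y": 0.334, "z": 0.01, "ax": 0, "ay": 0, "az": -0.08}
    - {"hand": 75, "x": 0.153, "y": 0.334, "z": 0.01, "ax": 0, "ay": 0, "az": -0.08}
    - {"hand": 75, "x": 0.153, "y": 0.334, "z": 0.01, "ax": 0, "ay": 0, "az": -0.08}
    - {"hand": 75, "x": 0.153, "y": 0.334, "z": 0.01, "ax": 0, "ay": 0, "az": -0.08}
    - {"hand": 75, "x": 0.153, "y": 0.334, "z": 0.01, "ax": 0, "ay": 0, "az": -0.08}
    - {"hand": 75, "x": 0.153, "y": 0.334, "z": 0.01, "ax": 0, "ay": 0, "az": -0.08}
    - {"hand": 75, "x": 0.153, "y": 0.334, "z": 0.01, "ax": 0, "ay": 0, "az": -0.08}
    - {"hand": 75, "x": 0.153, "y": 0.334, "z": 0.01, "ax": 0, "ay": 0, "az": -0.08}

```text
t: 10.28
tool_pos: [0.4279, 0.2076, 0.3077]
orientation: [0.006, 3.141, -0.001]
force: [0.2, -0.8, -0.0]
opening: 0.0699
gripper_force: 0.0
```

```bash
python3 -c "
from h import *
wlook(.430,.2065,.014,fn='pics/w6.png');go(.430,.2065,.022,np.pi)"
```

```text
exp px 322 242 blob (297, 217, 49, 48) circ [428.8 206.1] 20.4 rect [428.7 206.1] [39.7 39.7]
t 10.32 pos [0.4282 0.207  0.3078] open 0.0698 grip 0.0 F [ 0.   0.6 -0.3] | shift [-0.0018 -0.0005  0.1188] turn [-0.     0.    -0.005] deg 0.3
```

>>> carry_out:
  targets:
    - {"hand": 75, "x": -0.001, "y": -0.001, "z": 0.05, "ax": 0, "ay": 0, "az": 0}
    - {"hand": 75, "x": -0.001, "y": -0.001, "z": 0.095, "ax": 0, "ay": 0, "az": 0}
    - {"hand": 75, "x": -0.001, "y": -0.001, "z": 0.12, "ax": 0, "ay": 0, "az": 0}
    - {"hand": 75, "x": -0.001, "y": -0.001, "z": 0.12, "ax": 0, "ay": 0, "az": 0}
    - {"hand": 25, "x": -0.001, "y": -0.001, "z": 0.12, "ax": 0, "ay": 0, "az": 0}
    - {"hand": 25, "x": -0.001, "y": -0.001, "z": 0.12, "ax": 0, "ay": 0, "az": 0}
    - {"hand": 25, "x": -0.001, "y": -0.001, "z": 0.12, "ax": 0, "ay": 0, "az": 0}
    - {"hand": 25, "x": -0.001, "y": -0.001, "z": 0.12, "ax": 0, "ay": 0, "az": 0}
  newtons: 25

```text
t: 11.32
tool_pos: [0.4289, 0.2066, 0.1878]
orientation: [0.008, 3.141, -0.0]
force: [1.1, -0.9, -0.4]
opening: 0.038
gripper_force: 24.9
```

```bash
python3 -c "
from h import *
go(.627,-.144,.027,np.pi-.085)"
```

```text
t 11.32 pos [0.4289 0.2066 0.1878] open 0.038 grip 24.9 F [ 1.1 -0.9 -0.4] | shift [-0.1999 -0.3496 -0.0062] turn [-0.    0.    0.08] deg 4.6
```

>>> carry_out:
  targets:
    - {"hand": 25, "x": 0, "y": 0, "z": -0.06, "ax": 0, "ay": 0, "az": 0}
    - {"hand": 25, "x": 0, "y": -0.03, "z": -0.1, "ax": 0, "ay": 0, "az": 0}
    - {"hand": 25, "x": -0.02, "y": -0.09, "z": -0.1, "ax": 0, "ay": 0, "az": 0}
    - {"hand": 25, "x": -0.04, "y": -0.148, "z": -0.1, "ax": 0, "ay": 0, "az": 0.08}
    - {"hand": 25, "x": -0.07, "y": -0.2, "z": -0.1, "ax": 0, "ay": 0, "az": 0.08}
    - {"hand": 25, "x": -0.1, "y": -0.25, "z": -0.1, "ax": 0, "ay": 0, "az": 0.08}
    - {"hand": 25, "x": -0.14, "y": -0.29, "z": -0.1, "ax": 0, "ay": 0, "az": 0.08}
    - {"hand": 25, "x": -0.18, "y": -0.33, "z": -0.1, "ax": 0, "ay": 0, "az": 0.08}

```text
t: 12.32
tool_pos: [0.6081, -0.1258, 0.2875]
orientation: [-0.134, -3.139, -0.0]
force: [0.1, 1.4, -0.5]
opening: 0.0379
gripper_force: 24.9
```

```bash
python3 -c "
from h import *
go(.627,-.144,.027,np.pi-.085)"
```

```text
t 12.32 pos [ 0.6081 -0.1258  0.2875] open 0.0379 grip 24.9 F [ 0.1  1.4 -0.5] | shift [-0.0204 -0.0166  0.0935] turn [ 0. -0. -0.] deg 0.0
```

>>> carry_out:
  targets:
    - {"hand": 25, "x": -0.02, "y": -0.0165, "z": 0.02, "ax": 0, "ay": 0, "az": 0}
    - {"hand": 25, "x": -0.02, "y": -0.0165, "z": 0.06, "ax": 0, "ay": 0, "az": 0}
    - {"hand": 25, "x": -0.02, "y": -0.0165, "z": 0.082, "ax": 0, "ay": 0, "az": 0}
    - {"hand": 25, "x": -0.02, "y": -0.0165, "z": 0.09, "ax": 0, "ay": 0, "az": 0}
    - {"hand": 25, "x": -0.02, "y": -0.0165, "z": 0.092, "ax": 0, "ay": 0, "az": 0}
    - {"hand": 25, "x": -0.02, "y": -0.0165, "z": 0.093, "ax": 0, "ay": 0, "az": 0}
    - {"hand": 25, "x": -0.02, "y": -0.0165, "z": 0.093, "ax": 0, "ay": 0, "az": 0}

```text
t: 13.2
tool_pos: [0.6263, -0.1423, 0.1962]
orientation: [0.133, 3.137, -0.001]
force: [0.6, 0.5, -1.4]
opening: 0.0374
gripper_force: 24.9
```

>>> carry_out:
  targets:
    - {"hand": 25, "x": 0, "y": 0, "z": 0.001, "ax": 0, "ay": 0, "az": 0}
    - {"hand": 25, "x": 0, "y": 0, "z": 0.001, "ax": 0, "ay": 0, "az": 0}
    - {"hand": 25, "x": 0, "y": 0, "z": 0.001, "ax": 0, "ay": 0, "az": 0}

```text
t: 13.58
tool_pos: [0.6258, -0.1423, 0.1938]
orientation: [0.133, 3.139, -0.0]
force: [1.0, 0.1, -0.7]
opening: 0.0375
gripper_force: 24.9
```

>>> carry_out:
  targets:
    - {"hand": 25, "x": 0, "y": 0, "z": 0.0008, "ax": 0, "ay": 0, "az": 0}
    - {"hand": 25, "x": 0, "y": 0, "z": 0.0008, "ax": 0, "ay": 0, "az": 0}
    - {"hand": 58, "x": 0, "y": 0, "z": 0.0008, "ax": 0, "ay": 0, "az": 0}
    - {"hand": 58, "x": 0, "y": 0, "z": 0.0008, "ax": 0, "ay": 0, "az": 0}
    - {"hand": 58, "x": 0, "y": 0, "z": 0.0008, "ax": 0, "ay": 0, "az": 0}
    - {"hand": 58, "x": 0, "y": 0, "z": -0.03, "ax": 0, "ay": 0, "az": 0}
    - {"hand": 58, "x": 0, "y": 0, "z": -0.08, "ax": 0, "ay": 0, "az": 0}
    - {"hand": 58, "x": 0, "y": 0, "z": -0.12, "ax": 0, "ay": 0, "az": 0}

```text
t: 14.58
tool_pos: [0.6259, -0.1423, 0.3158]
orientation: [0.133, 3.138, -0.0]
force: [0.1, -0.3, 0.1]
opening: 0.0537
gripper_force: 0.0
```

```bash
python3 -c "
from h import *
im,_=read_camera('wrist');cv2.imwrite('pics/w7.png',im)
go(.4475,.085,.14,np.pi)"
```

```text
t 14.62 pos [ 0.6275 -0.1428  0.3226] open 0.054 grip 0.0 F [ 2.1 -0.3  4.3] | shift [0.1987 0.2118 0.0133] turn [-0.002  0.009 -0.085] deg 4.9
```

View pics/w7.png

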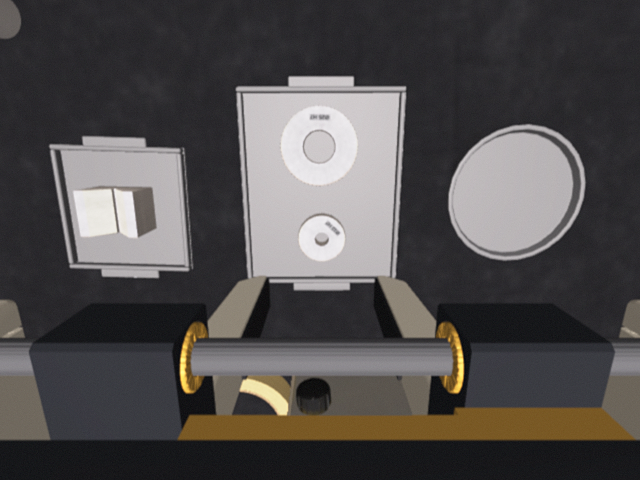

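>>> carry_out:
  targets:
    - {"hand": 50, "x": 0.199, "y": 0.212, "z": 0.006, "ax": 0, "ay": 0, "az": -0.08}
    - {"hand": 50, "x": 0.199, "y": 0.212, "z": 0.006, "ax": 0, "ay": 0, "az": -0.08}
    - {"hand": 50, "x": 0.199, "y": 0.212, "z": 0.006, "ax": 0, "ay": 0, "az": -0.08}
    - {"hand": 50, "x": 0.199, "y": 0.212, "z": 0.006, "ax": 0, "ay": 0, "az": -0.08}
    - {"hand": 50, "x": 0.199, "y": 0.212, "z": 0.006, "ax": 0, "ay": 0, "az": -0.08}
    - {"hand": 50, "x": 0.199, "y": 0.212, "z": 0.006, "ax": 0, "ay": 0, "az": -0.08}
    - {"hand": 50, "x": 0.199, "y": 0.212, "z": 0.006, "ax": 0, "ay": 0, "az": -0.08}

```text
t: 15.5
tool_pos: [0.4459, 0.0855, 0.3081]
orientation: [0.007, 3.14, -0.001]
force: [0.4, -0.5, -0.0]
opening: 0.0465
gripper_force: 0.0
```

```bash
python3 -c "
from h import *
wlook(.4475,.085,.025,fn='pics/w8.png');go(.4475,.085,.022,np.pi)
im=cv2.imread('pics/w8.png');cv2.imwrite('pics/w8c.png',cv2.resize(im[190:290,270:370],None,fx=4,fy=4))"
```

```text
exp px 322 245 blob (311, 229, 23, 26) circ [444.6  84.9] 10.7 rect [444.6  84.9] [17.4 20.5]
t 15.55 pos [0.4461 0.0852 0.308 ] open 0.0464 grip 0.0 F [ 0.4  0.2 -0.5] | shift [-0.0013 -0.0002  0.119 ] turn [-0.     0.001 -0.005] deg 0.3
```

View pics/w8c.png

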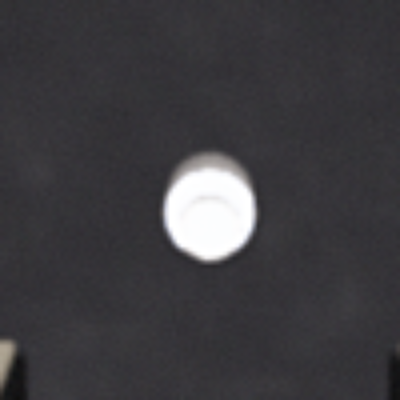

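>>> carry_out:
  targets:
    - {"hand": 50, "x": 0, "y": 0, "z": 0.05, "ax": 0, "ay": 0, "az": 0}
    - {"hand": 50, "x": 0, "y": 0, "z": 0.095, "ax": 0, "ay": 0, "az": 0}
    - {"hand": 50, "x": 0, "y": 0, "z": 0.12, "ax": 0, "ay": 0, "az": 0}
    - {"hand": 50, "x": 0, "y": 0, "z": 0.12, "ax": 0, "ay": 0, "az": 0}
    - {"hand": 5, "x": 0, "y": 0, "z": 0.12, "ax": 0, "ay": 0, "az": 0}
    - {"hand": 5, "x": 0, "y": 0, "z": 0.12, "ax": 0, "ay": 0, "az": 0}
    - {"hand": 5, "x": 0, "y": 0, "z": 0.12, "ax": 0, "ay": 0, "az": 0}
    - {"hand": 5, "x": 0, "y": 0, "z": 0.12, "ax": 0, "ay": 0, "az": 0}
  newtons: 15

```text
t: 16.55
tool_pos: [0.4455, 0.0857, 0.1878]
orientation: [0.008, 3.141, -0.0]
force: [0.3, -0.6, -0.3]
opening: 0.017
gripper_force: 15.0
```

```bash
python3 -c "
from h import *
go(.605,.018,.027,np.pi)"
```

```text
t 16.55 pos [0.4455 0.0857 0.1878] open 0.017 grip 15.0 F [ 0.3 -0.6 -0.3] | shift [-0.1599 -0.067  -0.0062] turn [-0.     0.    -0.005] deg 0.3
```

>>> carry_out:
  targets:
    - {"hand": 5, "x": 0, "y": 0, "z": -0.05, "ax": 0, "ay": 0, "az": 0}
    - {"hand": 5, "x": -0.03, "y": -0.04, "z": -0.07, "ax": 0, "ay": 0, "az": 0}
    - {"hand": 5, "x": -0.08, "y": -0.07, "z": -0.07, "ax": 0, "ay": 0, "az": 0}
    - {"hand": 5, "x": -0.14, "y": -0.07, "z": -0.07, "ax": 0, "ay": 0, "az": 0}
    - {"hand": 5, "x": -0.18, "y": -0.07, "z": -0.07, "ax": 0, "ay": 0, "az": 0}
    - {"hand": 5, "x": -0.18, "y": -0.07, "z": -0.04, "ax": 0, "ay": 0, "az": 0}
    - {"hand": 5, "x": -0.18, "y": -0.07, "z": -0.015, "ax": 0, "ay": 0, "az": 0}
    - {"hand": 5, "x": -0.18, "y": -0.07, "z": -0.01, "ax": 0, "ay": 0, "az": 0}

```text
t: 17.55
tool_pos: [0.6238, 0.0151, 0.1951]
orientation: [-0.007, -3.137, -0.0]
force: [0.1, 0.4, -1.5]
opening: 0.0173
gripper_force: 15.0
```

>>> carry_out:
  targets:
    - {"hand": 5, "x": 0, "y": 0, "z": 0.002, "ax": 0, "ay": 0, "az": 0}
    - {"hand": 5, "x": 0, "y": 0, "z": 0.003, "ax": 0, "ay": 0, "az": 0}
    - {"hand": 5, "x": 0, "y": 0, "z": 0.003, "ax": 0, "ay": 0, "az": 0}
    - {"hand": 5, "x": 0, "y": 0, "z": 0.003, "ax": 0, "ay": 0, "az": 0}

```text
t: 18.05
tool_pos: [0.6254, 0.0149, 0.1955]
orientation: [0.008, 3.14, -0.0]
force: [-0.5, 0.0, 0.1]
opening: 0.0168
gripper_force: 15.0
```

>>> carry_out:
  targets:
    - {"hand": 5, "x": 0, "y": 0, "z": 0.001, "ax": 0, "ay": 0, "az": 0}
    - {"hand": 5, "x": 0, "y": 0, "z": 0.002, "ax": 0, "ay": 0, "az": 0}
    - {"hand": 5, "x": 0, "y": 0, "z": 0.002, "ax": 0, "ay": 0, "az": 0}
    - {"hand": 5, "x": 0, "y": 0, "z": 0.002, "ax": 0, "ay": 0, "az": 0}

```text
t: 18.55
tool_pos: [0.6252, 0.0149, 0.1928]
orientation: [0.008, 3.141, -0.0]
force: [-0.7, 0.7, 0.3]
opening: 0.0171
gripper_force: 15.0
```

>>> carry_out:
  targets:
    - {"hand": 35, "x": 0, "y": 0, "z": 0, "ax": 0, "ay": 0, "az": 0}
    - {"hand": 35, "x": 0, "y": 0, "z": 0, "ax": 0, "ay": 0, "az": 0}
    - {"hand": 35, "x": 0, "y": 0, "z": 0, "ax": 0, "ay": 0, "az": 0}
    - {"hand": 35, "x": 0, "y": 0, "z": -0.02, "ax": 0, "ay": 0, "az": 0}
    - {"hand": 35, "x": 0, "y": 0, "z": -0.06, "ax": 0, "ay": 0, "az": 0}
    - {"hand": 35, "x": 0, "y": 0, "z": -0.12, "ax": 0, "ay": 0, "az": 0}
    - {"hand": 35, "x": 0, "y": 0, "z": -0.12, "ax": 0, "ay": 0, "az": 0}

```text
t: 19.42
tool_pos: [0.6275, 0.0148, 0.3217]
orientation: [0.007, 3.129, -0.001]
force: [0.8, -0.6, 0.8]
opening: 0.0326
gripper_force: 0.0
```

```bash
python3 -c "
from h import *
im,_=read_camera('wrist');cv2.imwrite('pics/w9.png',im)
go(.432,.363,.14,np.pi)"
```

```text
t 19.48 pos [0.6265 0.0149 0.3182] open 0.0327 grip 0.0 F [-0.6  0.2 -1. ] | shift [0.1962 0.3472 0.0094] turn [-0.     0.008 -0.005] deg 0.5
```

View pics/w9.png

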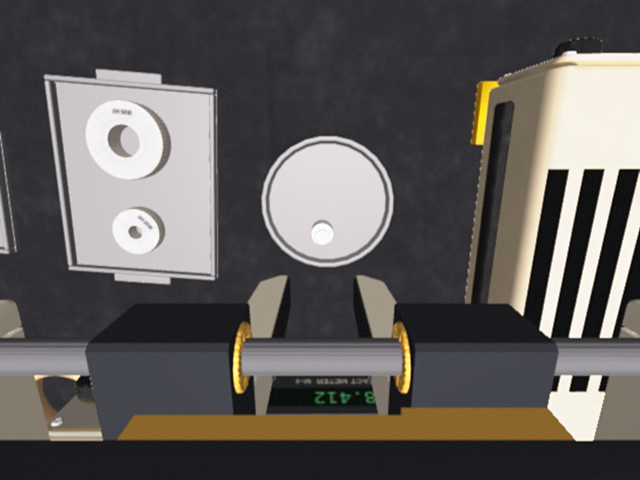

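>>> carry_out:
  targets:
    - {"hand": 60, "x": 0.06, "y": 0, "z": 0, "ax": 0, "ay": 0, "az": 0}
    - {"hand": 60, "x": 0.12, "y": 0, "z": 0.004, "ax": 0, "ay": 0, "az": 0}
    - {"hand": 60, "x": 0.17, "y": 0.04, "z": 0.004, "ax": 0, "ay": 0, "az": 0}
    - {"hand": 60, "x": 0.196, "y": 0.09, "z": 0.004, "ax": 0, "ay": 0, "az": 0}
    - {"hand": 60, "x": 0.196, "y": 0.15, "z": 0.004, "ax": 0, "ay": 0, "az": 0}
    - {"hand": 60, "x": 0.196, "y": 0.21, "z": 0.004, "ax": 0, "ay": 0, "az": 0}
    - {"hand": 60, "x": 0.196, "y": 0.27, "z": 0.004, "ax": 0, "ay": 0, "az": 0}
    - {"hand": 60, "x": 0.196, "y": 0.33, "z": 0.004, "ax": 0, "ay": 0, "az": 0}

```text
t: 20.48
tool_pos: [0.43, 0.3477, 0.3083]
orientation: [-0.007, -3.141, 0.001]
force: [1.0, 0.1, 0.8]
opening: 0.0561
gripper_force: 0.0
```

>>> carry_out:
  targets:
    - {"hand": 60, "x": 0, "y": 0.017, "z": 0.004, "ax": 0, "ay": 0, "az": 0}
    - {"hand": 60, "x": 0, "y": 0.017, "z": 0.004, "ax": 0, "ay": 0, "az": 0}
    - {"hand": 60, "x": 0, "y": 0.017, "z": 0.004, "ax": 0, "ay": 0, "az": 0}

```text
t: 20.85
tool_pos: [0.4308, 0.3615, 0.3043]
orientation: [-0.009, -3.141, 0.002]
force: [0.8, -0.4, 0.0]
opening: 0.0557
gripper_force: 0.0
```

```bash
python3 -c "
from h import *
wlook(.4325,.363,.033,fn='pics/w10.png');go(.4325,.363,.022,np.pi)
im=cv2.imread('pics/w10.png');cv2.imwrite('pics/w10c.png',cv2.resize(im[190:290,270:370],None,fx=4,fy=4))"
```

```text
exp px 325 250 blob (306, 223, 39, 44) circ [428.2 362.8] 17.2 rect [428.3 362.8] [28.8 33.8]
t 20.9 pos [0.431  0.3614 0.3045] open 0.0556 grip 0.0 F [-0.2  0.1 -0.7] | shift [-0.0015  0.0017  0.1155] turn [-0.001 -0.    -0.006] deg 0.4
```

View pics/w10c.png

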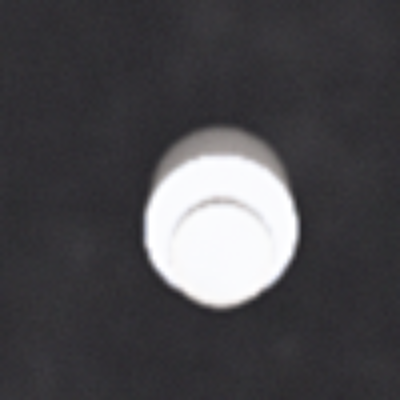

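>>> carry_out:
  targets:
    - {"hand": 60, "x": 0.0005, "y": 0.0015, "z": 0.05, "ax": 0, "ay": 0, "az": 0}
    - {"hand": 60, "x": 0.0005, "y": 0.0015, "z": 0.095, "ax": 0, "ay": 0, "az": 0}
    - {"hand": 60, "x": 0.0005, "y": 0.0015, "z": 0.116, "ax": 0, "ay": 0, "az": 0}
    - {"hand": 60, "x": 0.0005, "y": 0.0015, "z": 0.116, "ax": 0, "ay": 0, "az": 0}
    - {"hand": 15, "x": 0.0005, "y": 0.0015, "z": 0.116, "ax": 0, "ay": 0, "az": 0}
    - {"hand": 15, "x": 0.0005, "y": 0.0015, "z": 0.116, "ax": 0, "ay": 0, "az": 0}
    - {"hand": 15, "x": 0.0005, "y": 0.0015, "z": 0.116, "ax": 0, "ay": 0, "az": 0}
    - {"hand": 15, "x": 0.0005, "y": 0.0015, "z": 0.116, "ax": 0, "ay": 0, "az": 0}
  newtons: 25

```text
t: 21.9
tool_pos: [0.4304, 0.3643, 0.189]
orientation: [0.007, 3.141, -0.0]
force: [0.2, -1.9, 2.0]
opening: 0.0276
gripper_force: 25.0
```

```bash
python3 -c "
from h import *
go(.590,.014,.027,np.pi)"
```

```text
t 21.9 pos [0.4304 0.3643 0.189 ] open 0.0276 grip 25.0 F [ 0.2 -1.9  2. ] | shift [-0.1613 -0.3495 -0.0049] turn [-0.     0.    -0.005] deg 0.3
```

>>> carry_out:
  targets:
    - {"hand": 15, "x": 0, "y": 0, "z": -0.06, "ax": 0, "ay": 0, "az": 0}
    - {"hand": 15, "x": 0, "y": -0.03, "z": -0.1, "ax": 0, "ay": 0, "az": 0}
    - {"hand": 15, "x": 0, "y": -0.09, "z": -0.1, "ax": 0, "ay": 0, "az": 0}
    - {"hand": 15, "x": 0, "y": -0.15, "z": -0.1, "ax": 0, "ay": 0, "az": 0}
    - {"hand": 15, "x": 0, "y": -0.21, "z": -0.1, "ax": 0, "ay": 0, "az": 0}
    - {"hand": 15, "x": -0.02, "y": -0.265, "z": -0.1, "ax": 0, "ay": 0, "az": 0}
    - {"hand": 15, "x": -0.05, "y": -0.315, "z": -0.1, "ax": 0, "ay": 0, "az": 0}
    - {"hand": 15, "x": -0.09, "y": -0.349, "z": -0.1, "ax": 0, "ay": 0, "az": 0}

```text
t: 22.9
tool_pos: [0.5189, 0.0128, 0.2888]
orientation: [0.009, 3.142, -0.0]
force: [-0.1, 0.3, -1.3]
opening: 0.0278
gripper_force: 25.0
```

>>> carry_out:
  targets:
    - {"hand": 15, "x": -0.05, "y": 0, "z": 0, "ax": 0, "ay": 0, "az": 0}
    - {"hand": 15, "x": -0.071, "y": 0, "z": 0, "ax": 0, "ay": 0, "az": 0}
    - {"hand": 15, "x": -0.071, "y": 0, "z": 0, "ax": 0, "ay": 0, "az": 0}
    - {"hand": 15, "x": -0.071, "y": 0, "z": 0.04, "ax": 0, "ay": 0, "az": 0}
    - {"hand": 15, "x": -0.071, "y": 0, "z": 0.07, "ax": 0, "ay": 0, "az": 0}
    - {"hand": 15, "x": -0.071, "y": 0, "z": 0.086, "ax": 0, "ay": 0, "az": 0}
    - {"hand": 15, "x": -0.071, "y": 0, "z": 0.09, "ax": 0, "ay": 0, "az": 0}
    - {"hand": 15, "x": -0.071, "y": 0, "z": 0.09, "ax": 0, "ay": 0, "az": 0}

```text
t: 23.9
tool_pos: [0.5899, 0.0147, 0.1997]
orientation: [0.007, 3.14, -0.0]
force: [0.4, 0.1, -0.9]
opening: 0.0277
gripper_force: 25.0
```

```bash
python3 -c "
from h import *
go(.590,.014,.027,np.pi)"
```

```text
t 23.9 pos [0.5899 0.0147 0.1997] open 0.0277 grip 25.0 F [ 0.4  0.1 -0.9] | shift [-0.0001 -0.0007  0.0057] turn [-0.     0.001 -0.005] deg 0.3
```

>>> carry_out:
  targets:
    - {"hand": 15, "x": 0, "y": 0, "z": 0.003, "ax": 0, "ay": 0, "az": 0}
    - {"hand": 15, "x": 0, "y": 0, "z": 0.0045, "ax": 0, "ay": 0, "az": 0}
    - {"hand": 15, "x": 0, "y": 0, "z": 0.005, "ax": 0, "ay": 0, "az": 0}
    - {"hand": 15, "x": 0, "y": 0, "z": 0.005, "ax": 0, "ay": 0, "az": 0}
    - {"hand": 15, "x": 0, "y": 0, "z": 0.005, "ax": 0, "ay": 0, "az": 0}

```text
t: 24.52
tool_pos: [0.5898, 0.0146, 0.194]
orientation: [0.008, 3.141, -0.0]
force: [-1.4, -0.1, 0.6]
opening: 0.0276
gripper_force: 25.0
```

Touching (weight load gone). Release and lift.

>>> carry_out:
  targets:
    - {"hand": 44, "x": 0, "y": 0, "z": 0, "ax": 0, "ay": 0, "az": 0}
    - {"hand": 44, "x": 0, "y": 0, "z": 0, "ax": 0, "ay": 0, "az": 0}
    - {"hand": 44, "x": 0, "y": 0, "z": 0, "ax": 0, "ay": 0, "az": 0}
    - {"hand": 44, "x": 0, "y": 0, "z": -0.02, "ax": 0, "ay": 0, "az": 0}
    - {"hand": 44, "x": 0, "y": 0, "z": -0.06, "ax": 0, "ay": 0, "az": 0}
    - {"hand": 44, "x": 0, "y": 0, "z": -0.12, "ax": 0, "ay": 0, "az": 0}
    - {"hand": 44, "x": 0, "y": 0, "z": -0.14, "ax": 0, "ay": 0, "az": 0}
    - {"hand": 44, "x": 0, "y": 0, "z": -0.14, "ax": 0, "ay": 0, "az": 0}

```text
t: 25.52
tool_pos: [0.5903, 0.0145, 0.3368]
orientation: [0.008, 3.136, -0.0]
force: [0.6, -0.5, -1.1]
opening: 0.0408
gripper_force: 0.0
```

```bash
python3 -c "
from h import *
im,_=read_camera('wrist');cv2.imwrite('pics/w11.png',im)"
```

```text
(no output)
```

View pics/w11.png

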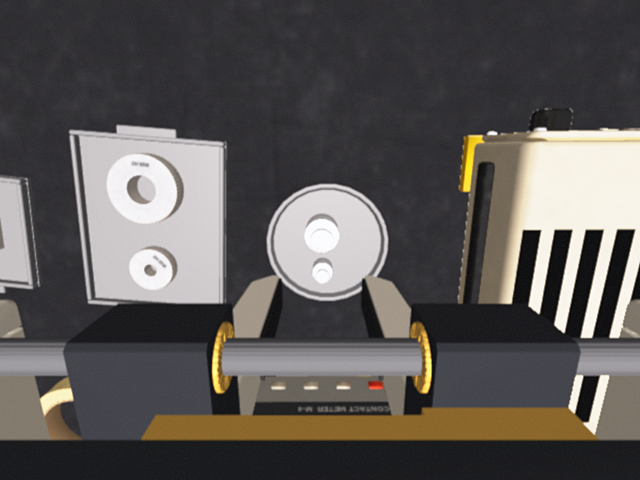

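Both weights stand upright in the dish, at about (322,234) and (322,270), and both rings lie flat in the large tray. The V-block was last seen standing centred in its tray. Handing in.

```bash
python3 -c "
from plant import robot
print(robot.close_job())"
```

```text
the job is handed in; nothing more can be done
None
```

The job is handed in at about 26 s of the 128 s: in the wrist pictures both rings lie flat in the large tray, both weights stand upright in the dish, and the V-block stands groove up in the square tray; I never moved to the cup or micrometer, and the hand-in returned no verdict.

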